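# Damp board out of the slotted rack into the draining stand

### The arm

A 6-joint arm with a two-finger parallel gripper is mounted at the origin on the work surface. World frame = base frame: x ahead of the robot, y to its left, z up, the work surface at z = 0. Lengths are in m, angles in degrees, forces in N, time in s.
With the tool pointing down it reaches from about 0.15 to 0.775 m from the base axis. Payload 6.1 kg.
Tool frame: the origin (TCP) lies on the centre line of the jaws, within the pads' length; the fingertips stand 19 mm ahead of it and the grasp point (between the pads) is the TCP; z points along the fingers, y is the line along which they close (so a half turn about z gives the same grasp; the last joint's range is limited). The gripper opens to 85 mm and grips with 20 to 120 N. Pads are 22 mm wide; open, the fingers measure 114 mm over their backs; the gripper's body (76 mm by 85 mm) begins 54 mm behind the grasp point. The pads swing forward as they close: fully open they stand 13 mm farther back than shut.
Start: joints at [65.833, 7.208, -2.269, 80.523, 0, 90], TCP at [0.215, 0.479, 0.25] pointing down, gripper open.
Joint ranges: [-155.77, 155.77], [-54.66, 111.73], [-72.52, 77.12], [-102.08, 115.82], [-83.92, 84.16], [-180, 180]. Speed limits (degrees/s): [136.94, 136.94, 172.46, 180, 180, 180].

### API

Orientations are given as [roll, pitch, yaw] about the fixed x, y, z axes, in that order (R = Rz(yaw) Ry(pitch) Rx(roll)).
In Python, from rig import arm gives the robot as it stands.
- The arm moves only by the tool arm_command, never from a script. Its argument "targets" is a list of rows, each an object of numbers: "grip": the gripper command: -1 is fully open, 1 is shut, values between are in proportion; "x", "y", "z": the shift along the tool's x, y, z in cm; "spin": the turn about the tool's z in rad. In form: [{"grip": .., "x": .., "y": .., "z": .., "spin": ..}, ...]. A call has exactly 10 rows; each row shifts and turns the commanded pose from where the row before left it, along the tool's axes as they then stand; what a row does not reach is not made up. A row lasts 1/10 s, in which the tool goes at most 50 mm and 8.59 degrees, less where a joint would pass 70% of its speed; a pose out of reach is approached as far as the arm can. A call with a gripper value outside its range is refused whole. The fingers move at their own pace and stop on an object; the grip force is fixed at half the most. Time passes only in rows, so rows that do not move let the fingers close, or fill a call up. It gives the time, the measured TCP pose, the force, the opening and the grip force at its end, in the units of the state.
- arm.sense(): the state, without advancing time (a new reading comes with each control period).
- arm.get_image(name): name is "scene" or "side" or "wrist"; returns (picture, depth): 480x640x3 uint8, red, green, blue; 480x640 float32, m along the optical axis (not along the pixel's ray), 0 where there is no reading.
- arm.camera_params(name): a dict with "fx", "fy", "cx", "cy" (pixels), "R" (3x3) and "t" (3): a world point X has camera coordinates R X + t. Camera axes: x right, y down, z forward; pixel columns grow to the right and rows downward; lengths in m; the calibration is good to about 2 mm. The wrist camera is an equidistant fisheye: a pixel r from the principal point sees the ray r / f radians off the axis. A picture is of the moment at which its call begins: read the wrist's pose just before it. camera_params takes no time and is no camera call; for the wrist camera it gives the pose at the moment of the call.
- arm.job_done(): hands the job in; it is judged then, once.
The state is a dict: "t": time; "joint_positions": joint angles; "dq": joint speeds; "effort": joint torques, N m; "position": TCP position; "orientation": TCP orientation; "contact_force": force on the tool from outside, world axes, zero at the start; "wrist_torque": the same for the moment, N m; "grip_width": finger opening in m; "finger_force": force on a finger pad.
Only numpy, scipy, OpenCV 4.12 (cv2) and the standard library are available. Lean on these libraries where they do the work, as an engineer would, in place of code of your own. Each camera call takes 0.05 s, during which the arm holds its last target. There are 200 camera calls.

### The job

The tall narrow wooden board was put away damp. Slide it up out of its slot in the wooden rack, carry it to the steel draining stand, and lower it right down onto the floor of the stand's broad slot before letting go, so that it is left standing there right way up. Leave the other two boards in the rack.

Things in the scene. Friction and masses are not known exactly. Their poses are not given: they have to be found in the camera images.
- tall_board_center (a point): Centre of the tall narrow board to be moved: plain brown wood rectangle 10 mm thick (its x axis), 90 mm wide (y), 150 mm high (z, up), about 110 g, a small dark hanging hole near its top edge. Tallest of three loose boards standing in a dark wooden rack, in any of its slots. The point is half-way up: top edge 75 mm above it, lower edge 75 mm below, 45 mm deep in a 14 mm wide slot.
- wide_board_center (a point): Centre of the low wide rectangular board, 10 mm thick (x), 140 mm wide (y), 80 mm high (z), in another slot; top 92 mm above the table. The rack is fixed: base 190 x 120 x 12 mm, three slots 60 mm apart side by side along the boards' x, each between two walls 8 mm thick, 110 mm long (along the boards' y), tops 57 mm above the table; slot floors 12 mm above it.
- arched_board_center (a point): Centre of the low board with a round (half-circle) top, 10 mm thick (x), 100 mm wide (y), 100 mm high (z), standing in another slot of the same rack; its top is 50 mm above this point, 112 mm above the table.
- stand_slot (a point): Centre of the floor of the single broad slot of the fixed steel draining stand (base 130 x 160 mm); the floor is 8 mm above the table. The slot is 34 mm wide (this point's x axis) between two steel walls 60 mm high above the floor and 140 mm long (y), and 130 mm long (y) between end stops 25 mm high. A board stands in it with its wide side along y and may lean on a wall.
Things that resemble listed ones, but are neither listed nor needed, are in the scene too. What is shaped like the part that bears tall_board_center but blue or yellow is not meant.

How it is judged (in metres and radians):
On the way, in this order (a step that is already met when the one before it is completed fails the run):
1. the tall board is drawn up clear of its slot, upright (height (world z) of tall_board_center above 0.14 m and angle between tall_board_center's own z axis and vertical below 0.35 rad), for 0.1 s.
2. still held by the gripper, its lower edge is down within about 20 mm of the floor of the stand's slot (contact force between tall_board and the fingers above 0.5 N and horizontal distance between tall_board_center and stand_slot below 0.04 m and z of tall_board_center in the frame of stand_slot below 0.095 m), for 0.05 s.
At the end, for the whole second after the job is handed in: The tall board stands right way up in the broad slot of the draining stand, its lower edge on the slot floor (centre 60 to 87 mm above it and within 35 mm of the slot's middle each way), leaning at most 0.5 rad; the other two boards are in their slots in the rack, within 30 mm of where they began (x of tall_board_center in the frame of stand_slot between -0.035 and 0.035 m and y of tall_board_center in the frame of stand_slot between -0.035 and 0.035 m and z of tall_board_center in the frame of stand_slot between 0.06 and 0.087 m and angle between tall_board_center's own z axis and vertical below 0.5 rad and distance of each of wide_board_center, arched_board_center from where it was at the start of the episode below 0.03 m); the robot touches nothing.
It fails at once if the low wide board is pulled or pushed more than 30 mm (distance of wide_board_center from where it was at the start of the episode above 0.03 m).
It fails at once if the round-topped board is pulled or pushed more than 30 mm (distance of arched_board_center from where it was at the start of the episode above 0.03 m).
It also fails if it takes over 40 s, if anything falls off the work surface, if the arm or the gripper's body presses on something with over 40 N, if the wrist force passes 120 N, or if a joint passes its speed limit or range.

## Working session

There is one attempt and no reset: what is moved stays moved. The work goes in short steps, Python scripts to look and compute and a tool call to move; the robot and the scene stay as the last step left them, time stands still between calls to the robot, and variables do not carry over. Pictures are saved under pics/ and viewed, at most 10 in all, crops included, and the job is handed in when it is done.

Besides the shell and the picture viewer there is one more tool, called as name([rows], argument=value, ...), one row to a line, values as JSON. arm_command: Moves the arm, as the interface text tells. Its arguments: {"type":"object","properties":{"targets":{"type":"array","items":{"type":"object","properties":{"grip":{"type":"number"},"x":{"type":"number"},"y":{"type":"number"},"z":{"type":"number"},"spin":{"type":"number"}}}}},"required":["targets"]}

```bash
mkdir -p pics
python3 - <<'E'
from rig import arm
import cv2,numpy as np
s=arm.sense();print(s['t'],s['position'],s['orientation'],s['grip_width'])
for n in ['scene','side']:
    im,d=arm.get_image(n);cv2.imwrite(f'pics/{n}0.png',im[...,::-1]);np.savez(f'{n}0.npz',im=im,d=d,**arm.camera_params(n));p=arm.camera_params(n);print(n,p,(d>0).mean())
E
```

```text
0.0 [0.21479224 0.47863171 0.24953192] [-1.79908045e+02  2.72094138e-04  1.55830508e+02] 0.08525199162582982
scene {'fx': 502.14455522538515, 'fy': 502.14455522538515, 'cx': 314.6946740516219, 'cy': 239.61171055885575, 'R': array([[ 0.74062193,  0.67161535,  0.02029724],
       [ 0.46067228, -0.48555103, -0.74298132],
       [-0.48914231,  0.55961864, -0.66900432]]), 't': array([-0.4101412 , -0.15836652,  1.24308544])} 0.9960384114583334
side {'fx': 563.2074883453605, 'fy': 563.2074883453605, 'cx': 322.78423160935523, 'cy': 240.2567010518664, 'R': array([[ 0.95695157, -0.29024599, -0.00098339],
       [-0.17170861, -0.5633914 , -0.80814991],
       [ 0.23400824,  0.77352918, -0.58897602]]), 't': array([-0.4895698 ,  0.19138448,  0.86607625])} 0.9960481770833334
```

View pics/scene0.png

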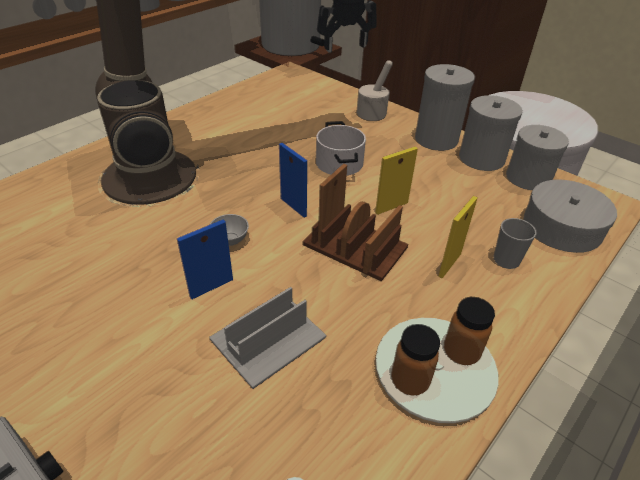

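View pics/side0.png

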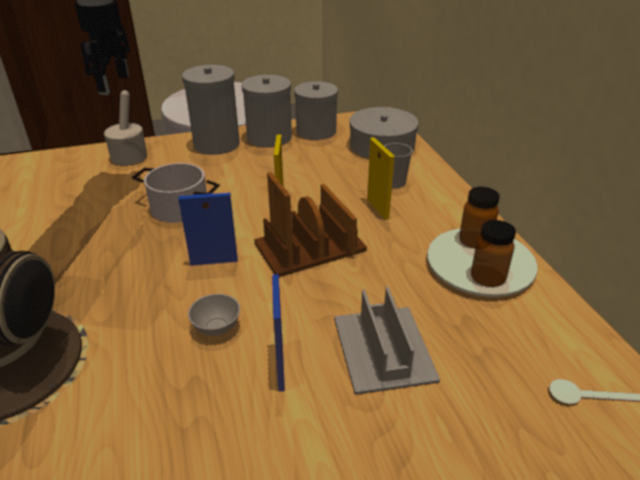

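The scene view shows the tall brown board at about (333,195) in the rack's left slot. The wide board is at (383,240), the arched board at (355,228) and the stand at (268,337). In the side view the tall board is at (280,205) and the stand at (385,345). Next I measure both from depth.

```bash
cat > h.py <<'E'
import numpy as np,cv2
def cloud(im,d,p):
    v,u=np.mgrid[:480,:640]
    c=np.stack([(u-p['cx'])/p['fx']*d,(v-p['cy'])/p['fy']*d,d],-1)
    return (c-p['t'])@p['R']   # R^T(c-t)
def rect(P):
    (c,s,a)=cv2.minAreaRect((P[:,:2]*1000).astype(np.float32)); return np.round(c,1),np.round(s,1),round(a,1)
def comp(m):  # biggest blob
    n,l,st,_=cv2.connectedComponentsWithStats(cv2.erode(m.astype(np.uint8),np.ones((2,2))));return l==1+np.argmax(st[1:,4])
E
python3 - <<'E'
from h import *
R={'scene':((300,410,160,280),(205,330,285,385)),'side':((250,370,170,270),(330,440,285,395))}
for n in R:
    f=np.load(n+'0.npz');W=cloud(f['im'],f['d'],f);hsv=cv2.cvtColor(f['im'],cv2.COLOR_RGB2HSV)
    def win(r):
        m=np.zeros((480,640),bool);m[r[2]:r[3],r[0]:r[1]]=1;return m&(f['d']>0)
    a,b=win(R[n][0]),win(R[n][1]);z=W[...,2]
    print(n,'table z',np.median(z[230:330,250:300]))
    nb=~((hsv[...,0]>22)&(hsv[...,1]>100))
    for nm,m in [('tall>.118',a&nb&(z>.118)&(z<.18)),('tall>.075 all',a&nb&(z>.075)&(z<.18)),('rackbase',a&(z>.008)&(z<.017)),('rack all',a&nb&(z>.008)&(z<.06)),('stand walls',b&(z>.03)&(z<.08)),('stand base',b&(z>.004)&(z<.012)&(hsv[...,1]<60)),('stand all',b&(z>.004)&(z<.08)&(hsv[...,1]<60))]:
        k=comp(m);P=W[k];print(nm,len(P),rect(P),'z',np.percentile(P[:,2],[1,50,99]).round(3))
    for nm,m in [('rtops',a&nb&(z>.05))]:
        for lo in (.045,.065,.095):
            mm=m&(z>lo);nn,l,st,ce=cv2.connectedComponentsWithStats(mm.astype(np.uint8))
            for i in range(1,nn):
                if st[i,4]>40:P=W[l==i];print(' >',lo,st[i,4],ce[i].round(),rect(P),P[:,2].max().round(3))
E
```

```text
scene table z 0.0014295894469644062
tall>.118 532 (array([476. , 136.8]), array([10.4, 91.3]), 7.5) z [0.118 0.145 0.164]
tall>.075 all 925 (array([476.1, 136.8]), array([10.6, 91.3]), 7.5) z [0.076 0.125 0.164]
rackbase 552 (array([515.7, 125.7]), array([142.6,  83. ]), 8.4) z [0.009 0.013 0.016]
rack all 3066 (array([535.7, 149.2]), array([187.3, 139.5]), 7.6) z [0.009 0.027 0.059]
stand walls 2148 (array([ 572.8, -143. ]), array([140.1,  44.7]), 83.6) z [0.031 0.051 0.07 ]
stand base 2318 (array([ 573.4, -144. ]), array([158.1, 127.6]), 83.4) z [0.005 0.009 0.011]
stand all 5585 (array([ 573.6, -143.8]), array([158.1, 127.6]), 83.2) z [0.006 0.02  0.07 ]
 > 0.045 55 [347. 161.] (array([372.9, 312.7]), array([47.9, 12.9]), 44.5) 0.07
 > 0.045 100 [381. 179.] (array([502.4, 271.9]), array([15.4, 11.3]), 40.8) 0.148
 > 0.045 1468 [332. 200.] (array([477.5, 138.6]), array([ 32.1, 111.3]), 3.2) 0.165
 > 0.045 861 [356. 223.] (array([533.3, 147.8]), array([ 31.3, 110.7]), 8.8) 0.115
 > 0.045 922 [383. 235.] (array([596.5, 158.9]), array([ 30. , 143.1]), 4.2) 0.096
 > 0.065 88 [381. 176.
[... 1103 characters left out ...]
) z [0.005 0.008 0.011]
stand all 4487 (array([ 569. , -143.5]), array([155.6, 126.3]), 82.5) z [0.006 0.009 0.069]
 > 0.045 2565 [291. 215.] (array([492.6, 214.6]), array([ 94.1, 253.9]), 6.6) 0.165
 > 0.045 1054 [337. 213.] (array([584.4, 159.3]), array([ 31.9, 141.1]), 14.0) 0.096
 > 0.065 1197 [279. 205.] (array([485. , 222.1]), array([257.9,  36.8]), 80.4) 0.165
 > 0.065 642 [338. 208.] (array([588.6, 160.4]), array([ 11.6, 141.3]), 9.1) 0.096
 > 0.065 573 [311. 214.] (array([529.8, 147.8]), array([ 12.3, 101.5]), 9.8) 0.116
 > 0.095 881 [279. 199.] (array([479.4, 199.1]), array([211.5,  34.4]), 82.1) 0.165
 > 0.095 223 [311. 206.] (array([530.7, 143.9]), array([11.6, 73. ]), 9.5) 0.116
```

arm_command([
  {"grip": -0.2, "spin": 0.143},
  {"grip": -0.2, "spin": 0.143},
  {"grip": -0.2, "spin": 0.143},
  {"grip": -0.2, "spin": 0.143},
  {"grip": -0.2, "spin": 0.143},
  {"grip": -0.2, "spin": 0.143},
  {"grip": -0.2, "spin": 0.142},
  {"grip": -0.2},
  {"grip": -0.2},
  {"grip": -0.2},
])

```text
$.targets[0]: bad value
```

arm_command([
  {"grip": -0.2, "x": -2.0, "y": 1.0},
  {"grip": -0.2, "x": -4.2, "y": 2.3},
  {"grip": -0.2, "x": -4.2, "y": 2.3},
  {"grip": -0.2, "x": -4.2, "y": 2.3},
  {"grip": -0.2, "x": -4.2, "y": 2.3},
  {"grip": -0.2, "x": -4.2, "y": 2.3},
  {"grip": -0.2, "x": -4.2, "y": 2.3},
  {"grip": -0.2, "x": -4.2, "y": 2.3},
  {"grip": -0.2, "x": -4.2, "y": 2.3},
  {"grip": -0.2, "x": -2.1, "y": 1.1},
])

```text
$.targets[0]: bad value
```

arm_command([
  {"grip": -0.2, "x": 0, "y": 0, "z": 0, "spin": 0.143},
  {"grip": -0.2, "x": 0, "y": 0, "z": 0, "spin": 0.143},
  {"grip": -0.2, "x": 0, "y": 0, "z": 0, "spin": 0.143},
  {"grip": -0.2, "x": 0, "y": 0, "z": 0, "spin": 0.143},
  {"grip": -0.2, "x": 0, "y": 0, "z": 0, "spin": 0.143},
  {"grip": -0.2, "x": 0, "y": 0, "z": 0, "spin": 0.143},
  {"grip": -0.2, "x": 0, "y": 0, "z": 0, "spin": 0.142},
  {"grip": -0.2, "x": 0, "y": 0, "z": 0, "spin": 0},
  {"grip": -0.2, "x": 0, "y": 0, "z": 0, "spin": 0},
  {"grip": -0.2, "x": 0, "y": 0, "z": 0, "spin": 0},
])

```text
t: 1.1
position: [0.2149, 0.4789, 0.2501]
orientation: [-180.0, 0.0, 98.7]
contact_force: [-0.3, 0.3, -0.6]
grip_width: 0.0513
finger_force: 0.0
```

arm_command([
  {"grip": -0.2, "x": -2.0, "y": 1.1, "z": 0, "spin": 0},
  {"grip": -0.2, "x": -4.2, "y": 2.3, "z": 0, "spin": 0},
  {"grip": -0.2, "x": -4.2, "y": 2.3, "z": 0, "spin": 0},
  {"grip": -0.2, "x": -4.2, "y": 2.3, "z": 0, "spin": 0},
  {"grip": -0.2, "x": -4.2, "y": 2.3, "z": 0, "spin": 0},
  {"grip": -0.2, "x": -4.2, "y": 2.3, "z": 0, "spin": 0},
  {"grip": -0.2, "x": -4.2, "y": 2.3, "z": 0, "spin": 0},
  {"grip": -0.2, "x": -4.2, "y": 2.3, "z": 0, "spin": 0},
  {"grip": -0.2, "x": -4.2, "y": 2.3, "z": 0, "spin": 0},
  {"grip": -0.2, "x": -2.1, "y": 1.1, "z": 0, "spin": 0},
])

```text
t: 2.1
position: [0.4763, 0.1339, 0.2502]
orientation: [180.0, 0.0, 98.5]
contact_force: [-0.8, -0.1, 0.1]
grip_width: 0.0511
finger_force: 0.0
```

Run:
```python
from rig import arm
from h import *
s=arm.sense();print(s['t'],s['position'],s['orientation'],s['joint_positions'])
p=arm.camera_params('wrist');im,d=arm.get_image('wrist');cv2.imwrite('pics/w1.png',im[...,::-1])
print(p['t'],-p['R'].T@p['t'],p['R'],p['fx'],p['cx'],p['cy'],(d>0).mean())
np.savez('w1.npz',im=im,d=d,**p)
v,u=np.mgrid[:480,:640];x=(u-p['cx'])/p['fx'];y=(v-p['cy'])/p['fy'];r=np.hypot(x,y)+1e-9
k=np.tan(r)/r
W=(np.stack([x*k*d,y*k*d,d],-1)-p['t'])@p['R']
hsv=cv2.cvtColor(im,cv2.COLOR_RGB2HSV)
z=W[...,2];m=(d>0)&(r<1.3)&(z>.13)&(z<.17)&(np.hypot(W[...,0]-.4735,W[...,1]-.1365)<.07)
k=comp(m);print(k.sum(),rect(W[k]),W[k][:,2].min(),W[k][:,2].max())
```

```text
2.1 [0.47627171 0.13390456 0.25020508] [1.79972190e+02 3.47516288e-02 9.84672711e+01] [ 1.57246437e+01  3.90748684e+00 -5.95064688e+00  8.01186696e+01
 -3.79863070e-02  9.72573564e+01]
[-0.49093793  0.01963131  0.40001738] [0.46482077 0.21220133 0.37460859] [[ 9.89148159e-01  1.46921470e-01 -4.16478277e-05]
 [ 1.39825035e-01 -9.41284335e-01  3.07299137e-01]
 [ 4.51096384e-02 -3.03970199e-01 -9.51612967e-01]] 371.64829954431775 314.02769902515314 240.37117001445355 0.9959765625
2215 (array([472.1, 139.5]), array([ 9.4, 89.9]), 8.5) 0.13783527357756795 0.16493641232945802
```

View pics/w1.png

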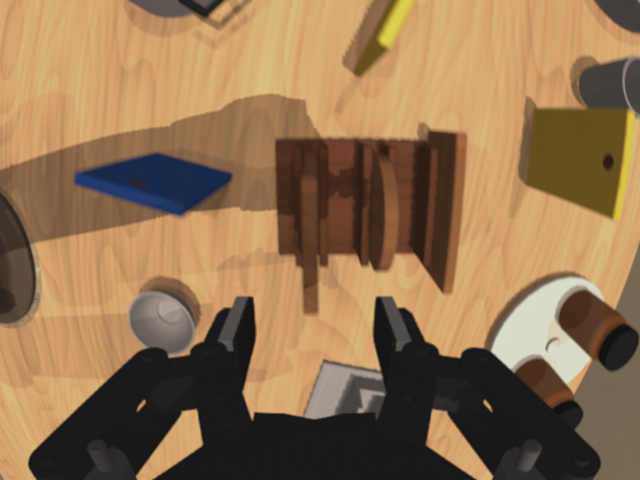

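The wrist view shows the tall board's top edge at about (308,235), almost centred between the jaws. Its centre measures about (0.473, 0.138) at yaw 8.5°, which agrees with the other views. I'll descend and grip.

arm_command([
  {"grip": -0.2, "x": 0.4, "y": -0.3, "z": 0.5, "spin": 0},
  {"grip": -0.2, "x": 0, "y": 0, "z": 1.5, "spin": 0},
  {"grip": -0.2, "x": 0, "y": 0, "z": 1.8, "spin": 0},
  {"grip": -0.2, "x": 0, "y": 0, "z": 1.8, "spin": 0},
  {"grip": -0.2, "x": 0, "y": 0, "z": 1.8, "spin": 0},
  {"grip": -0.2, "x": 0, "y": 0, "z": 1.8, "spin": 0},
  {"grip": -0.2, "x": 0, "y": 0, "z": 1.0, "spin": 0},
  {"grip": -0.2, "x": 0, "y": 0, "z": 0.6, "spin": 0},
  {"grip": -0.2, "x": 0, "y": 0, "z": 0, "spin": 0},
  {"grip": -0.2, "x": 0, "y": 0, "z": 0, "spin": 0},
])

```text
t: 3.15
position: [0.4712, 0.1406, 0.1429]
orientation: [180.0, -0.0, 98.6]
contact_force: [-0.4, 0.1, 0.2]
grip_width: 0.0515
finger_force: 0.0
```

arm_command([
  {"grip": 1, "x": 0, "y": 0, "z": 0, "spin": 0},
  {"grip": 1, "x": 0, "y": 0, "z": 0, "spin": 0},
  {"grip": 1, "x": 0, "y": 0, "z": 0, "spin": 0},
  {"grip": 1, "x": 0, "y": 0, "z": 0, "spin": 0},
  {"grip": 1, "x": 0, "y": 0, "z": 0, "spin": 0},
  {"grip": 1, "x": 0, "y": 0, "z": 0, "spin": 0},
  {"grip": 1, "x": 0, "y": 0, "z": 0, "spin": 0},
  {"grip": 1, "x": 0, "y": 0, "z": 0, "spin": 0},
  {"grip": 1, "x": 0, "y": 0, "z": 0, "spin": 0},
  {"grip": 1, "x": 0, "y": 0, "z": 0, "spin": 0},
])

```text
t: 4.15
position: [0.4714, 0.1403, 0.1428]
orientation: [179.9, -0.0, 98.5]
contact_force: [0.4, -0.0, 4.6]
grip_width: 0.0093
finger_force: 59.1
```

arm_command([
  {"grip": 1, "x": 0, "y": 0, "z": -0.5, "spin": 0},
  {"grip": 1, "x": 0, "y": 0, "z": -1.2, "spin": 0},
  {"grip": 1, "x": 0, "y": 0, "z": -1.8, "spin": 0},
  {"grip": 1, "x": 0, "y": 0, "z": -2, "spin": 0},
  {"grip": 1, "x": 0, "y": 0, "z": -2, "spin": 0},
  {"grip": 1, "x": 0, "y": 0, "z": -2, "spin": 0},
  {"grip": 1, "x": 0, "y": 0, "z": -2, "spin": 0},
  {"grip": 1, "x": 0, "y": 0, "z": -2, "spin": 0},
  {"grip": 1, "x": 0, "y": 0, "z": -1.2, "spin": 0},
  {"grip": 1, "x": 0, "y": 0, "z": -0.5, "spin": 0},
])

```text
t: 5.15
position: [0.4713, 0.1403, 0.2957]
orientation: [179.9, -0.0, 98.5]
contact_force: [-0.9, 0.3, -1.3]
grip_width: 0.0089
finger_force: 58.5
```

Run:
```python
from rig import arm
from h import *
s=arm.sense();print(s['t'],s['position'],s['finger_force'],s['grip_width'])
im,d=arm.get_image('side');cv2.imwrite('pics/s2.png',im[...,::-1])
p=arm.camera_params('side');W=cloud(im,d,p);hsv=cv2.cvtColor(im,cv2.COLOR_RGB2HSV)
S=s['position'];z=W[...,2];nb=hsv[...,2]>60
m=(d>0)&(np.hypot(W[...,0]-S[0],W[...,1]-S[1])<.07)&(z>.13)&(z<S[2]-.02);k=comp(m);P=W[k]
print(rect(P),P[:,2].min());
for a,b in ((.15,.19),(.21,.25)):
    Q=P[(P[:,2]>a)&(P[:,2]<b)];print(a,rect(Q),Q.mean(0))
```

```text
5.15 [0.47130802 0.14031356 0.29565613] 58.54027569293976 0.008880775532424735
(array([470.8, 136.8]), array([11.2, 88.2]), 8.8) 0.16689123901472566
0.15 (array([467.6, 134.6]), array([10. , 84.8]), 15.0) [0.46983676 0.12512257 0.17988384]
0.21 (array([467. , 135.9]), array([10.4, 88.2]), 14.4) [0.46946053 0.12584379 0.23052619]
```

View pics/s2.png

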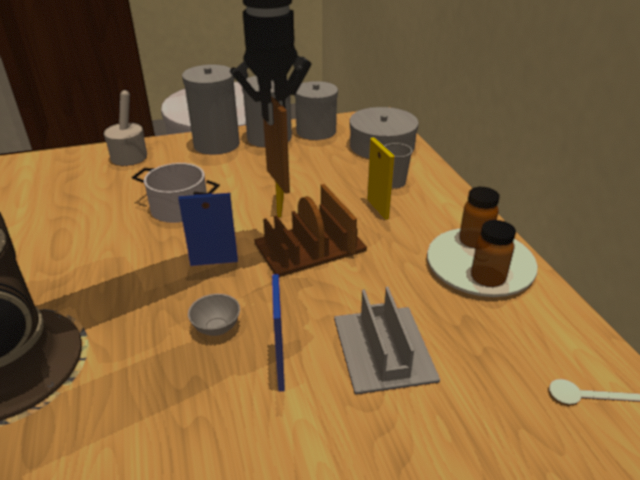

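The side view shows the board upright in the gripper at (277,150). Its lower edge is at z ≈ 0.165, and the other two boards are still in the rack. Now I carry it to the stand at about (0.570, -0.143).

arm_command([
  {"grip": 1, "x": -1.4, "y": 0.3, "z": 0, "spin": 0},
  {"grip": 1, "x": -2.9, "y": 0.5, "z": 0, "spin": 0},
  {"grip": 1, "x": -3.6, "y": 0.7, "z": 0, "spin": 0},
  {"grip": 1, "x": -3.6, "y": 0.7, "z": 0, "spin": 0},
  {"grip": 1, "x": -3.6, "y": 0.7, "z": 0, "spin": 0},
  {"grip": 1, "x": -3.6, "y": 0.7, "z": 0, "spin": 0},
  {"grip": 1, "x": -3.6, "y": 0.7, "z": 0, "spin": 0},
  {"grip": 1, "x": -3.1, "y": 0.6, "z": 0, "spin": 0},
  {"grip": 1, "x": -2.5, "y": 0.5, "z": 0, "spin": 0},
  {"grip": 1, "x": -1.4, "y": 0.2, "z": 0, "spin": 0},
])

```text
t: 6.2
position: [0.5699, -0.1438, 0.2926]
orientation: [-179.9, -0.0, 98.4]
contact_force: [-0.2, 0.4, -0.5]
grip_width: 0.0093
finger_force: 58.5
```

arm_command([
  {"grip": 1, "x": 0, "y": 0, "z": 0, "spin": 0.062},
  {"grip": 1, "x": 0, "y": 0, "z": 0, "spin": 0.1},
  {"grip": 1, "x": 0, "y": 0, "z": 0, "spin": 0.1},
  {"grip": 1, "x": 0, "y": 0, "z": 1, "spin": 0},
  {"grip": 1, "x": 0, "y": 0, "z": 2, "spin": 0},
  {"grip": 1, "x": 0, "y": 0, "z": 2, "spin": 0},
  {"grip": 1, "x": 0, "y": 0, "z": 2, "spin": 0},
  {"grip": 1, "x": 0, "y": 0, "z": 1, "spin": 0},
  {"grip": 1, "x": 0, "y": 0, "z": 0, "spin": 0},
  {"grip": 1, "x": 0, "y": 0, "z": 0, "spin": 0},
])

```text
t: 7.2
position: [0.5699, -0.1411, 0.2146]
orientation: [-180.0, -0.0, 83.6]
contact_force: [0.7, -0.4, -1.6]
grip_width: 0.0093
finger_force: 58.5
```

Run:
```python
from rig import arm
from h import *
s=arm.sense();print(s['t'],s['position'],s['orientation'],s['finger_force'],s['grip_width']);S=s['position']
for n in ('side','scene'):
    im,d=arm.get_image(n)
    if n=='side':cv2.imwrite('pics/s3.png',im[...,::-1])
    p=arm.camera_params(n);W=cloud(im,d,p)
    z=W[...,2];near=(d>0)&(np.hypot(W[...,0]-S[0],W[...,1]-S[1])<.1)
    P=W[comp(near&(z>.073)&(z<S[2]-.025))];print(n,'board',rect(P),P[:,2].min())
    P=W[comp(near&(z>.02)&(z<.070))];print('stand',rect(P))
```

```text
7.2 [ 0.56987511 -0.14113529  0.21455801] [-1.79999448e+02 -1.42619332e-03  8.35796085e+01] 58.47639977931976 0.009331697890611628
side board (array([ 567.9, -144.5]), array([87.2, 10.5]), 84.1) 0.08384756403127439
stand (array([ 567. , -141.9]), array([140.6,  44.3]), 84.2)
scene board (array([ 576.3, -144.5]), array([91. ,  9.1]), 81.0) 0.08512157284475212
stand (array([ 573.2, -143.3]), array([141. ,  43.9]), 83.6)
```

View pics/s3.png

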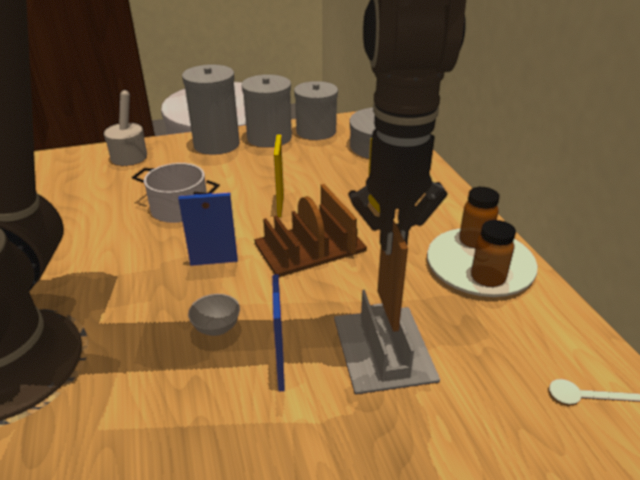

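The side view shows the board at (393,275) above the stand slot, and the measured offset from the slot centre is under 3 mm. I'll lower it.

arm_command([
  {"grip": 1, "x": 0.1, "y": -0.2, "z": 0.5, "spin": 0},
  {"grip": 1, "x": 0, "y": 0, "z": 1, "spin": 0},
  {"grip": 1, "x": 0, "y": 0, "z": 1.2, "spin": 0},
  {"grip": 1, "x": 0, "y": 0, "z": 1.2, "spin": 0},
  {"grip": 1, "x": 0, "y": 0, "z": 1.2, "spin": 0},
  {"grip": 1, "x": 0, "y": 0, "z": 1, "spin": 0},
  {"grip": 1, "x": 0, "y": 0, "z": 0.6, "spin": 0},
  {"grip": 1, "x": 0, "y": 0, "z": 0.4, "spin": 0},
  {"grip": 1, "x": 0, "y": 0, "z": 0, "spin": 0},
  {"grip": 1, "x": 0, "y": 0, "z": 0, "spin": 0},
])

```text
t: 8.3
position: [0.5683, -0.14, 0.1437]
orientation: [180.0, 0.0, 83.5]
contact_force: [0.3, 0.1, -0.8]
grip_width: 0.0092
finger_force: 58.6
```

arm_command([
  {"grip": 1, "x": 0, "y": 0, "z": 0.2, "spin": 0},
  {"grip": 1, "x": 0, "y": 0, "z": 0.1, "spin": 0},
  {"grip": 1, "x": 0, "y": 0, "z": 0.1, "spin": 0},
  {"grip": 1, "x": 0, "y": 0, "z": 0, "spin": 0},
  {"grip": 1, "x": 0, "y": 0, "z": 0, "spin": 0},
  {"grip": 1, "x": 0, "y": 0, "z": 0, "spin": 0},
  {"grip": 1, "x": 0, "y": 0, "z": 0, "spin": 0},
  {"grip": 1, "x": 0, "y": 0, "z": 0, "spin": 0},
  {"grip": 1, "x": 0, "y": 0, "z": 0, "spin": 0},
  {"grip": 1, "x": 0, "y": 0, "z": 0, "spin": 0},
])

```text
t: 9.3
position: [0.5681, -0.14, 0.1393]
orientation: [-180.0, -0.0, 83.5]
contact_force: [-0.1, -0.1, -0.3]
grip_width: 0.0093
finger_force: 58.6
```

arm_command([
  {"grip": 1, "x": 0, "y": 0, "z": 0.1, "spin": 0},
  {"grip": 1, "x": 0, "y": 0, "z": 0.05, "spin": 0},
  {"grip": 1, "x": 0, "y": 0, "z": 0, "spin": 0},
  {"grip": 1, "x": 0, "y": 0, "z": 0, "spin": 0},
  {"grip": 1, "x": 0, "y": 0, "z": 0, "spin": 0},
  {"grip": 1, "x": 0, "y": 0, "z": 0, "spin": 0},
  {"grip": 1, "x": 0, "y": 0, "z": 0, "spin": 0},
  {"grip": 1, "x": 0, "y": 0, "z": 0, "spin": 0},
  {"grip": 1, "x": 0, "y": 0, "z": 0, "spin": 0},
  {"grip": 1, "x": 0, "y": 0, "z": 0, "spin": 0},
])

```text
t: 10.3
position: [0.5683, -0.14, 0.1389]
orientation: [179.9, 0.0, 83.5]
contact_force: [-1.1, 0.6, 5.0]
grip_width: 0.0094
finger_force: 59.6
```

The 5 N reading shows the board has touched the floor. I'll release gently.

arm_command([
  {"grip": 0.75, "x": 0, "y": 0, "z": 0, "spin": 0},
  {"grip": 0.7, "x": 0, "y": 0, "z": 0, "spin": 0},
  {"grip": 0.65, "x": 0, "y": 0, "z": 0, "spin": 0},
  {"grip": 0.6, "x": 0, "y": 0, "z": 0, "spin": 0},
  {"grip": 0.5, "x": 0, "y": 0, "z": 0, "spin": 0},
  {"grip": 0.4, "x": 0, "y": 0, "z": 0, "spin": 0},
  {"grip": 0.2, "x": 0, "y": 0, "z": 0, "spin": 0},
  {"grip": 0, "x": 0, "y": 0, "z": 0, "spin": 0},
  {"grip": 0, "x": 0, "y": 0, "z": 0, "spin": 0},
  {"grip": 0, "x": 0, "y": 0, "z": 0, "spin": 0},
])

```text
t: 11.3
position: [0.5681, -0.14, 0.1378]
orientation: [180.0, -0.0, 83.5]
contact_force: [-0.5, -0.5, 1.0]
grip_width: 0.0426
finger_force: 0.0
```

Run:
```python
from rig import arm
from h import *
s=arm.sense();print(s['t'],s['position'],s['contact_force'],s['finger_force'])
im,d=arm.get_image('side');cv2.imwrite('pics/s4.png',im[...,::-1])
```

```text
11.3 [ 0.56805996 -0.13996722  0.13779913] [-0.53344022 -0.50584158  1.02066086] 0.0
```

View pics/s4.png

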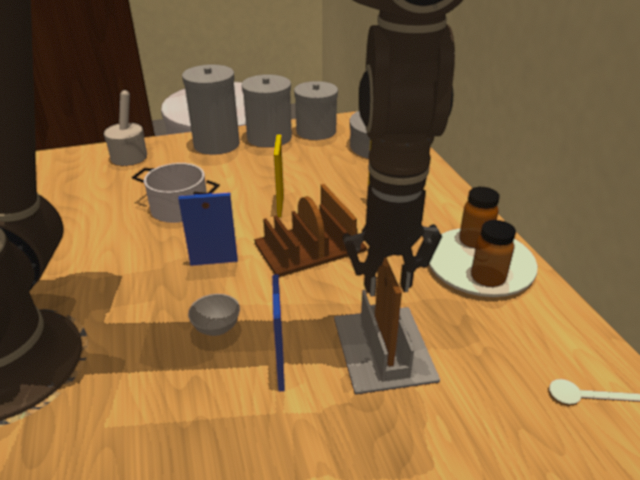

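The side view shows the board standing freely in the slot at (388,315), with the open fingers either side of it. I'll withdraw straight up.

arm_command([
  {"grip": -0.1, "x": 0, "y": 0, "z": -0.5, "spin": 0},
  {"grip": -0.1, "x": 0, "y": 0, "z": -1, "spin": 0},
  {"grip": -0.1, "x": 0, "y": 0, "z": -1.5, "spin": 0},
  {"grip": -0.1, "x": 0, "y": 0, "z": -1.5, "spin": 0},
  {"grip": -0.1, "x": 0, "y": 0, "z": -2, "spin": 0},
  {"grip": -0.1, "x": 0, "y": 0, "z": -2, "spin": 0},
  {"grip": -0.1, "x": 0, "y": 0, "z": -2, "spin": 0},
  {"grip": -0.1, "x": 0, "y": 0, "z": -1, "spin": 0},
  {"grip": -0.1, "x": 0, "y": 0, "z": -0.5, "spin": 0},
  {"grip": -0.1, "x": 0, "y": 0, "z": 0, "spin": 0},
])

```text
t: 12.35
position: [0.5683, -0.14, 0.2583]
orientation: [179.9, 0.0, 83.5]
contact_force: [0.8, -0.4, 0.1]
grip_width: 0.0466
finger_force: 0.0
```

Run:
```python
from rig import arm
from h import *
s=arm.sense();print(s['t'],s['position'],s['contact_force'])
for n in ('scene','side'):
    im,d=arm.get_image(n)
    if n=='scene':cv2.imwrite('pics/s5.png',im[...,::-1])
    W=cloud(im,d,arm.camera_params(n));z=W[...,2]
    near=(d>0)&(np.hypot(W[...,0]-.57,W[...,1]+.142)<.1)&(z>.08)&(z<.18)
    P=W[comp(near)];print(n,rect(P),P[:,2].max())
```

```text
12.35 [ 0.56825792 -0.14004264  0.25829342] [ 0.83784932 -0.35345149  0.07232334]
scene (array([ 572.5, -142.7]), array([91.3, 10.1]), 82.8) 0.16128273054405123
side (array([ 566.6, -143.2]), array([87.4, 10.8]), 84.3) 0.16102849087900561
```

View pics/s5.png

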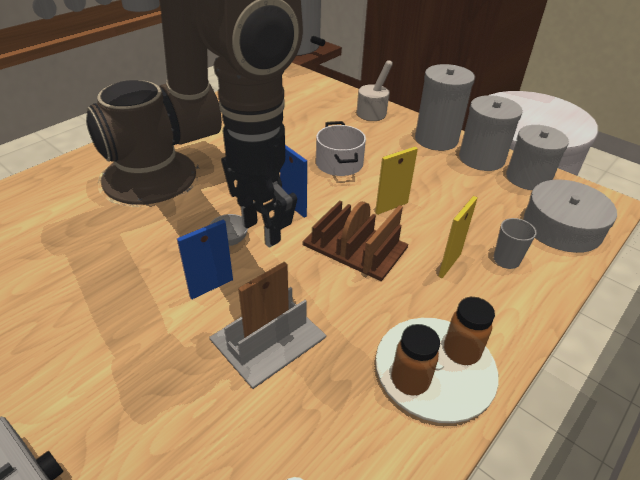

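The scene view shows the board standing upright in the stand at (265,300), top edge about 0.16 m above the table. The gripper is clear and the other two boards are untouched at (355,228) and (383,240).

```bash
python3 -c "
from rig import arm
print(arm.job_done())"
```

```text
the job is handed in; nothing more can be done
None
```

The tall board stands upright on the floor of the draining stand's slot, with the gripper clear and the other two boards still in the rack; the job is handed in, but no verdict came back.

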